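# Scan the label in the lid and close the ware case

### The arm

A 6-joint arm with a two-finger parallel gripper is mounted at the origin on the work surface. World frame = base frame: x ahead of the robot, y to its left, z up, the work surface at z = 0. Lengths are in m, angles in rad, forces in N, time in s.
With the tool pointing down it reaches from about 0.275 to 0.85 m from the base axis. Payload 5.2 kg.
Tool frame: the origin (TCP) lies between the finger pads; the fingertips stand 8 mm ahead of it and the grasp point (between the pads) lies 11 mm behind it (arm.finger_overhang is the distance from the TCP to the fingertips, in m); z points along the fingers, y is the line along which they close (so a half turn about z gives the same grasp; the last joint's range is limited). The gripper opens to 85 mm and grips with 20 to 120 N. Pads are 22 mm wide; open, the fingers measure 114 mm over their backs; the gripper's body (76 mm by 85 mm) begins 54 mm behind the grasp point. The pads swing forward as they close: fully open they stand 13 mm farther back than shut.
Start: joints at [1.098, 0.259, 1.535, -0, 1.348, -0.203], TCP at [0.147, 0.53, 0.239] pointing down, gripper open.
Joint ranges: [-3.14, 3.14], [-0.91, 2.08], [0.19, 2.58], [-1.22, 4.36], [0.22, 2.71], [-3.12, 3.12]. Speed limits (rad/s): [2.57, 2.57, 3.14, 3.14, 3.14, 3.14].

### API

Orientations are given as a unit quaternion [x, y, z, w].
In Python, from station import arm gives the robot as it stands.
- The arm moves only by the tool move_arm, never from a script. Its argument "deltas" is one flat list of numbers, 7 for each row, row after row: the finger opening in m, from 0 to 0.0854, then the shift along the tool's x, y, z in m, then the turn, a rotation vector about the tool's x, y, z in rad. A call has 1 to 12 rows; each row is the pose to reach, as a shift and turn from the pose commanded when the call began, along the tool's axes at that moment; what a row does not reach only later rows make up. A row lasts 1/12 s, in which the tool goes at most 41.7 mm and 7.16 degrees, less where a joint would pass 70% of its speed; a pose out of reach is approached as far as the arm can. A call with a gripper value outside its range is refused whole. The fingers move at their own pace and stop on an object; "squeeze" is the grip in N (left out, the last holds). Time passes only in rows, so rows that repeat a pose let the fingers close. It gives the time, the measured TCP pose, the force, the opening and the grip force at its end, in the units of the state.
- arm.observe(): the state, without advancing time (a new reading comes with each control period).
- arm.get_image(name): name is "scene" or "top" or "wrist"; returns a dict with "frame" (384x512x3 uint8, red, green, blue), "vertical_fov" (degrees; the focal length in pixels is half the picture's height over the tangent of half this angle, whatever the lens; pixels are square), "cx", "cy" (the principal point, pixels), "R" (3x3) and "t" (3): a world point X has camera coordinates R X + t; the wrist camera has in their place "T_tool_cam" (4x4, takes a point from camera to tool coordinates, whose origin is the TCP and whose axes are the flange's). Camera axes: x right, y down, z forward; pixel columns grow to the right and rows downward; lengths in m; the calibration is good to about 2 mm. A picture is of the moment at which its call begins: read the wrist's pose just before it. There is no depth.
- arm.hand_in(): hands the job in; it is judged then, once.
The state is a dict: "time": time; "qpos": joint angles; "dq": joint speeds; "effort": joint torques, N m; "eef_pos": TCP position; "tcp_rot": TCP orientation; "wrist_force": force on the tool from outside, world axes, zero at the start; "torque": the same for the moment, N m; "opening": opening from 0.0 (shut) to 1.0 (fully open); "gripper_force": force on a finger pad.
Only numpy, scipy, OpenCV 4.12 (cv2) and the standard library are available. Lean on these libraries where they do the work, as an engineer would, in place of code of your own. Each camera call takes 0.05 s, during which the arm holds its last target. There are 200 camera calls.

### The job

Book the bowl out: pick up the hand scanner, aim it squarely at the middle of the barcode label inside the open lid of the transport case with the lens about 11 cm away, and hold it still there for a good second. Then stand the scanner upright in the middle of its round charging pad and let go, and after that shut the lid of the case fully. Leave the bowl in the case, and the mug and the vase on the table, where they are.

Things in the scene. Friction and masses are not known exactly. Their poses are not given: they have to be found in the camera images.
- scanner_barrel (a point): Centre of the barrel of the grey pistol-shaped hand scanner, which stands upright. Barrel: level bar 130 long (x), 36 wide (y), 40 high (z), its centre 105 mm above the foot's underside. All is symmetric about the x-z plane. Axes: x forward out of the lens, z up. The barrel can be gripped across its 36 mm width from above.
- scanner_lens (a point): Centre of the lens window on the front end of the scanner's barrel, 66 mm ahead (+x) of the barrel centre, same axes. The reading ray leaves here along +x.
- scanner_focus (a point): The scanner's reading point: on the ray, 110 mm ahead of the lens (176 mm ahead of the barrel centre), same axes. To read, this point must lie at the label's middle.
- scanner_foot (a point): Centre of the underside of the scanner's foot, 105 mm straight below the barrel centre, same axes.
- scanner: The scanner as a whole, about 280 g, 125 mm high; origin at the centre of its underside, same axes. Under the barrel a handle 34 x 30 mm, centred 6 mm behind the barrel's centre; then a black foot 80 x 56 x 20 mm high, centred under the barrel's centre.
- pad_top (a point): Centre of the top face of the round black rubber charging pad with a metal rim, 140 mm diameter, 10 mm high, fixed to the table; top face flat, z up. The scanner stands on it with nose any way round.
- label (a point): Middle of the white barcode label (76 mm along the hinge x 50 mm) on the inner face of the case's lid, 115 mm from the hinge line, half-way across. Axes are the lid's: y along the hinge, x from the free edge to the hinge, z out through the lid from inner to outer face. To be square to the label the scanner looks along +z of this frame.
- lid_hinge (a point): Middle of the hinge line on the case's far rim, 70 mm above the table; the lid's axes, as for the label. In this frame the lid is a plywood plate from z = 0 (inner face) to 10 mm (outer face), 220 wide (y), reaching to x = -182 mm, with a dark wooden tab 70 wide on to x = -197 mm in the middle of its free edge.
- lid (a joint): Opening angle of the lid in rad: 0 is shut (flat on the case), positive is open; at 1.57 it stands upright with its inner face to the robot's side, above that it leans away; stop at 2.0. A stiff hinge (0.35 N m friction) holds it wherever it is left; about 2 to 5 N near the free edge moves it.
- case: The open plywood case under the lid, fixed to the table: 180 (x) x 220 (y) x 70 mm high, wall and floor 8 mm. Origin at the centre of its underside; x points to the hinged rim, z up.
- bowl: Terracotta bowl, 104 mm diameter, 45 mm high, loose on the floor of the case, below its rim. Origin at the centre of its underside. Not to be moved.
- mug: White mug, 76 mm diameter, 85 mm high, standing on the table. Origin at the centre of its underside. Not to be moved.
- vase: Terracotta vase, 96 mm diameter at the belly, 125 mm high, standing on the table. Origin at the centre of its underside. Not to be moved.
Things that resemble listed ones, but are neither listed nor needed, are in the scene too. There is more than one size of the scanner; the job needs the largest.

How it is judged:
On the way, in this order (a step that is already met when the one before it is completed fails the run):
1. the held scanner reads the label for 1 s, still: reading point within 20 mm of the label's middle (35 mm in depth), from the inner side, within 0.22 rad of square, under 15 mm/s and 0.15 rad/s (x of scanner_focus in the frame of label between -0.02 and 0.02 m and y of scanner_focus in the frame of label between -0.02 and 0.02 m and z of scanner_focus in the frame of label between -0.035 and 0.035 m and z of scanner_lens in the frame of label below -0.05 m and angle between the x axis of scanner_lens and the z axis of label, either way round below 0.22 rad and linear speed of scanner below 0.015 m/s and angular speed of scanner below 0.15 rad/s and contact force between the fingers and scanner above 0.5 N), for 1 s.
2. the scanner stands upright on the charging pad, released, with the lid still open (distance between scanner_foot and pad_top below 0.03 m and angle between scanner's own z axis and vertical below 0.1 rad and contact force between the fingers and scanner below 0.1 N and linear speed of scanner below 0.02 m/s and value of joint lid above 0.5 rad), for 0.2 s.
3. the lid is shut (value of joint lid below 0.05 rad), for 0.2 s.
At the end, for the whole second after the job is handed in: The lid is shut (within 0.05 rad), the scanner stands upright (within 0.1 rad) and at rest on the charging pad, its foot's centre within 30 mm of the pad's centre, and the bowl, the mug and the vase are within 20 mm of where they began (value of joint lid below 0.05 rad and distance between scanner_foot and pad_top below 0.03 m and angle between scanner's own z axis and vertical below 0.1 rad and linear speed of scanner below 0.02 m/s and distance of each of bowl, mug, vase from where it was at the start of the episode below 0.02 m); the robot touches nothing.
It fails at once if the bowl, the mug or the vase is shoved more than 20 mm (distance of any of bowl, mug, vase from where it was at the start of the episode above 0.02 m).
It also fails if it takes over 72 s, if anything falls off the work surface, if the arm or the gripper's body presses on something with over 40 N, if the wrist force passes 120 N, or if a joint passes its speed limit or range.

## Working session

There is one attempt and no reset: what is moved stays moved. The work goes in short steps, Python scripts to look and compute and a tool call to move; the robot and the scene stay as the last step left them, time stands still between calls to the robot, and variables do not carry over. Pictures are saved under pics/ and viewed, at most 12 in all, crops included, and the job is handed in when it is done.

Besides the shell and the picture viewer there is one more tool, called after "Call:" by a JSON object that holds its "method" and its "body", one argument or row to a line. move_arm: Moves the arm, as the interface text tells. Its arguments: {"type":"object","properties":{"deltas":{"type":"array","items":{"type":"number"}},"squeeze":{"type":"number"}},"required":["deltas"]}

```bash
ls; mkdir -p pics; python3 - <<'E'
from station import arm
import cv2,pickle
s=arm.observe();print(s)
for n in("scene","top"):
    d=arm.get_image(n);pickle.dump(d,open(f"{n}0.pkl","wb"))
    print(n,d["vertical_fov"],d["cx"],d["cy"],d["R"],d["t"])
    cv2.imwrite(f"pics/{n}0.png",cv2.resize(d["frame"][:,:,::-1],(800,600),interpolation=cv2.INTER_CUBIC))
E
```

```text
pics
{'time': 0.0, 'qpos': array([ 1.09825280e+00,  2.59324412e-01,  1.53609074e+00, -2.41072145e-06,
        1.34800282e+00, -2.02806189e-01]), 'dq': array([ 0.00026008, -0.00015645,  0.00051768,  0.00117355,  0.00059171,
       -0.00024139]), 'effort': array([-3.71876777e-04, -4.46016741e+01, -2.90567404e+01, -4.82149990e-04,
        1.17002890e-02, -2.21297165e-05]), 'eef_pos': array([0.1463039 , 0.52964693, 0.23848161]), 'tcp_rot': array([ 1.34459853e-01,  9.90918622e-01, -8.61508849e-04, -3.01249846e-04]), 'wrist_force': array([-9.11195771e-01, -5.94301309e-04,  5.29873862e-01]), 'torque': array([ 0.03969973,  0.02792194, -0.03500029]), 'gripper_force': 0.0, 'opening': 0.9995200251459565}
scene 55.10737834601036 258.32696968393196 187.75599862013198 [[ 0.52555548  0.85072101 -0.00807444]
 [ 0.57536612 -0.36240691 -0.73322239]
 [-0.62669392  0.38070329 -0.67994098]] [-0.26141064 -0.2493908   1.33607924]
top 45.74996754272949 253.3474604007595 194.5079885174134 [[ 0.02686891 -0.99962717  0.00485639]
 [-0.99362343 -0.02723908 -0.10940982]
 [ 0.10950131 -0.0018857  -0.99398486]] [-0.03719556  0.51227915  1.55766283]
```

View pics/scene0.png

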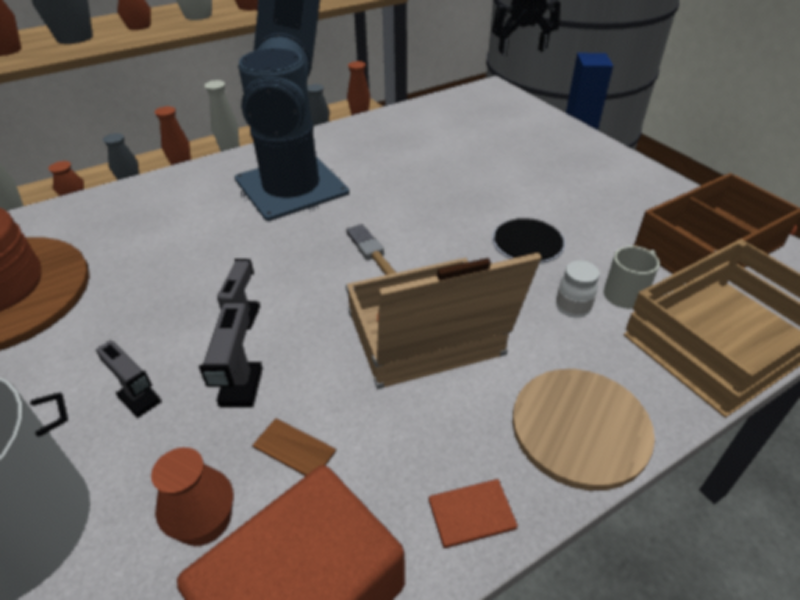

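View pics/top0.png

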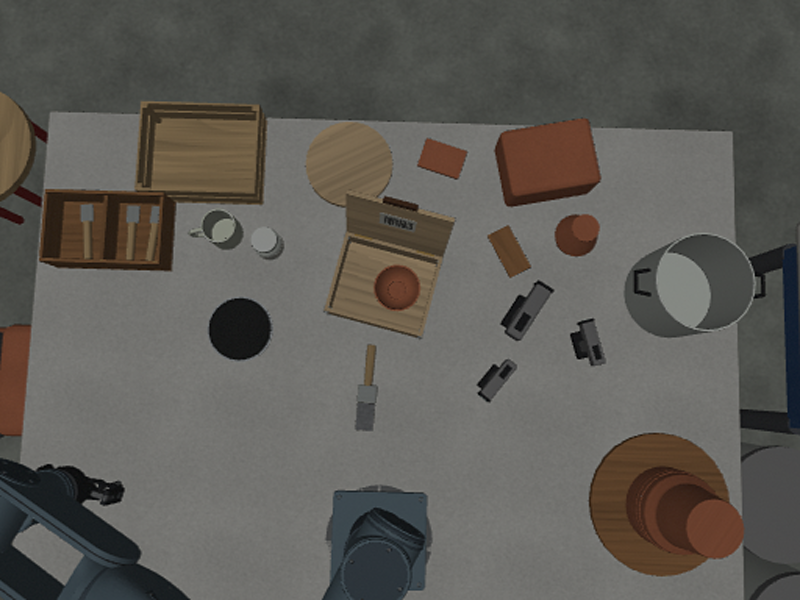

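```bash
python3 - <<'E'
import cv2,pickle
a=pickle.load(open("top0.pkl","rb"))["frame"][:,:,::-1][118:268,205:405]
b=pickle.load(open("scene0.pkl","rb"))["frame"][:,:,::-1][140:270,120:360]
cv2.imwrite("pics/tc.png",cv2.resize(a,None,fx=4,fy=4,interpolation=cv2.INTER_CUBIC))
cv2.imwrite("pics/sc.png",cv2.convertScaleAbs(cv2.resize(b,None,fx=10/3,fy=10/3,interpolation=cv2.INTER_CUBIC),alpha=1.4))
E
```

```text
(no output)
```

View pics/tc.png

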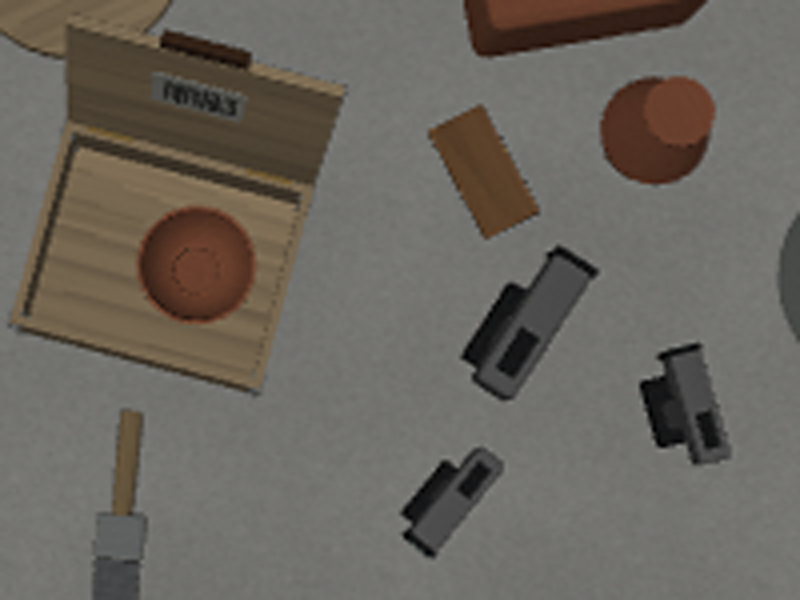

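View pics/sc.png

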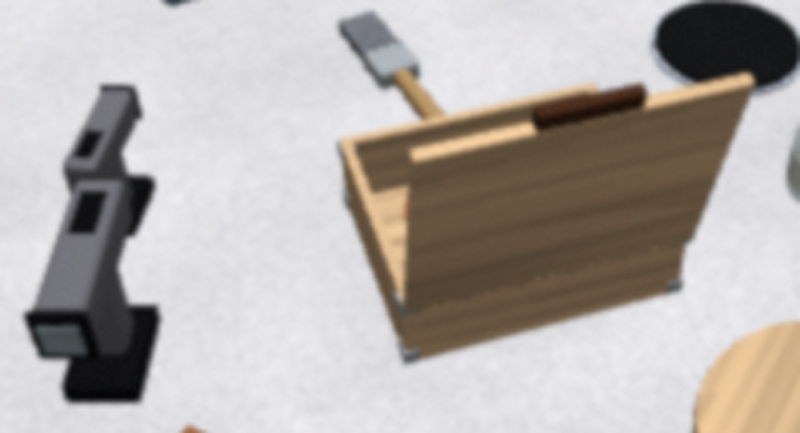

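```bash
cat > h.py <<'E'
import pickle,numpy as np
from scipy.spatial.transform import Rotation as Rn
D={n:pickle.load(open(f"{n}0.pkl","rb")) for n in("top","scene")}
def f(d): return 192/np.tan(np.radians(d["vertical_fov"]/2))
def proj(X,n="top"):
    d=D[n];c=d["R"]@np.asarray(X)+d["t"];return np.array([d["cx"],d["cy"]])+f(d)*c[:2]/c[2]
def unp(p,z,n="top"):
    d=D[n];r=d["R"].T@np.array([(p[0]-d["cx"])/f(d),(p[1]-d["cy"])/f(d),1]);o=-d["R"].T@d["t"];return o+r*(z-o[2])/r[2]
tc=lambda x,y:(205+(x+.5)/4-.5,118+(y+.5)/4-.5)
sc=lambda x,y:(120+(x+.5)*.3-.5,140+(y+.5)*.3-.5)
s8=lambda x,y:((x+.5)*.64-.5,(y+.5)*.64-.5)
E
python3 - <<'E'
from h import *
from scipy.optimize import least_squares
np.set_printoptions(precision=4,suppress=True)
print("scan top corners");
for p in[(556,248),(597,272),(475,378),(513,400)]:print(unp(tc(*p),.125))
print("scene scan",[unp(sc(*p),.125,"scene") for p in[(78,180),(128,183),(30,316),(90,318)]])
print("pad",unp(s8(240,328),.01),unp(s8(529,239),.01,"scene"))
obs=[]
# case params: cx,cy,yaw,lid angle
def frame(p):
    cx,cy,a,q=p;X=np.array([np.cos(a),np.sin(a),0]);Y=np.array([-np.sin(a),np.cos(a),0]);Z=np.array([0,0,1.])
    H=np.array([cx,cy,.07])+.09*X
    # lid x axis at q=0 = X ; opens: free edge -x rises
    lx=np.cos(q)*X-np.sin(q)*Z; lz=np.cos(q)*Z+np.sin(q)*X
    return X,Y,H,lx,lz,np.array([cx,cy,0])
def pts(p):
    X,Y,H,lx,lz,C=frame(p)
    P=[("top",H-.182*lx+.11*Y,tc(68,18)),("top",H-.182*lx-.11*Y,tc(345,90)),("top",H-.115*lx,tc(198,97)),
    ("top",C+.07*np.array([0,0,1])-.09*X+.11*Y,tc(12,325)),("top",C+np.array([0,0,.07])-.09*X-.11*Y,tc(260,390)),
    ("top",H+.11*Y,tc(70,124)),("top",H-.11*Y,tc(314,184)),
    ("scene",H-.182*lx+.01*lz-.11*Y,sc(412,162)),("scene",H-.182*lx+.01*lz+.11*Y,sc(752,78)),
    ("scene",C+.09*X-.11*Y,sc(408,360)),("scene",C+.09*X+.11*Y,sc(682,288)),("scene",C+np.array([0,0,.07])-.09*X-.11*Y,sc(342,143))]
    return P
r=least_squares(lambda p:np.concatenate([proj(X,n)-o for n,X,o in pts(p)]),[.5,0,-.2,1.6],loss="soft_l1")
print(r.x,r.fun.reshape(-1,2))
X,Y,H,lx,lz,C=frame(r.x);print("H",H,"label",H-.115*lx,"lz",lz,"free",H-.182*lx)
E
```

```text
scan top corners
[ 0.5597 -0.3183  0.125 ]
[ 0.5408 -0.3521  0.125 ]
[ 0.4509 -0.2528  0.125 ]
[ 0.4338 -0.2839  0.125 ]
scene scan [array([ 0.439 , -0.2825,  0.125 ]), array([ 0.4608, -0.2535,  0.125 ]), array([ 0.544 , -0.3495,  0.125 ]), array([ 0.5658, -0.3177,  0.125 ])]
pad [0.4518 0.3257 0.01  ] [0.4571 0.3231 0.01  ]
[ 0.5535  0.0051 -0.2287  1.7879] [[-1.0384  1.3004]
 [-0.3854  1.2647]
 [ 0.0108 -0.1577]
 [-0.3969 -0.422 ]
 [ 0.493  -0.2516]
 [-1.06   -0.6849]
 [ 0.0958  0.3678]
 [ 0.3453  0.0013]
 [ 1.2897  1.2284]
 [-0.7311  1.0268]
 [-1.5753  0.521 ]
 [-1.331  -1.3372]]
H [ 0.6411 -0.0153  0.07  ] label [ 0.6653 -0.021   0.1823] lz [ 0.9511 -0.2214 -0.2154] free [ 0.6793 -0.0242  0.2477]
```

```bash
cat >> h.py <<'E'
np.set_printoptions(precision=4,suppress=True)
def Rscan(yaw,pitch=0): # scanner rotation; pitch>0 looks down
    return Rn.from_euler("ZY",[yaw,pitch])
TS=Rn.from_matrix(np.diag([-1.,1,-1]))
def delta(s,pos,Rt):
    R=Rn.from_quat(s["tcp_rot"]);return np.r_[R.inv().apply(np.array(pos)-s["eef_pos"]),(R.inv()*Rt).as_rotvec()]
E
python3 - <<'E'
from h import *
from station import arm
s=arm.observe();print(s["eef_pos"]);print(delta(s,[.499,-.3015,.26],Rscan(-.557)*TS), delta(s,[.32,.12,.28],Rscan(-.557)*TS))
E
```

```text
[0.1464 0.5297 0.2386]
[-0.5614 -0.7072 -0.0205 -0.0016 -0.0001  0.2872] [-0.2765 -0.3487 -0.041  -0.0016 -0.0001  0.2872]
```

Call:
{"method": "move_arm", "body": {
  "deltas": [0.085,-0.28,-0.35,-0.04,0,0,0.14,0.085,-0.28,-0.35,-0.04,0,0,0.287,0.085,-0.28,-0.35,-0.04,0,0,0.287,0.085,-0.28,-0.35,-0.04,0,0,0.287,0.085,-0.28,-0.35,-0.04,0,0,0.287,0.085,-0.28,-0.35,-0.04,0,0,0.287,0.085,-0.28,-0.35,-0.04,0,0,0.287,0.085,-0.28,-0.35,-0.04,0,0,0.287,0.085,-0.28,-0.35,-0.04,0,0,0.287,0.085,-0.28,-0.35,-0.04,0,0,0.287,0.085,-0.28,-0.35,-0.04,0,0,0.287,0.085,-0.28,-0.35,-0.04,0,0,0.287]
}}

```text
time: 1.1
eef_pos: [0.3257, 0.113, 0.2798]
tcp_rot: [0.279, 0.96, -0.001, 0.001]
wrist_force: [0.4, 0.5, 0.1]
opening: 0.995
gripper_force: 0.0
```

```bash
python3 - <<'E'
from h import *
from station import arm
s=arm.observe();print(s["time"],s["eef_pos"],s["qpos"]);print(delta(s,[.499,-.3015,.26],Rscan(-.557)*TS))
E
```

```text
1.1 [0.3257 0.113  0.2798] [ 0.0098 -0.1618  1.8825 -0.0028  1.4189 -0.9961]
[-0.3682 -0.2574  0.0213 -0.0012  0.0032 -0.0075]
```

Call:
{"method": "move_arm", "body": {
  "deltas": [0.085,-0.365,-0.26,0.02,0,0,0,0.085,-0.365,-0.26,0.02,0,0,0,0.085,-0.365,-0.26,0.02,0,0,0,0.085,-0.365,-0.26,0.02,0,0,0,0.085,-0.365,-0.26,0.02,0,0,0,0.085,-0.365,-0.26,0.02,0,0,0,0.085,-0.365,-0.26,0.02,0,0,0,0.085,-0.365,-0.26,0.02,0,0,0,0.085,-0.365,-0.26,0.02,0,0,0,0.085,-0.365,-0.26,0.02,0,0,0,0.085,-0.365,-0.26,0.02,0,0,0,0.085,-0.365,-0.26,0.02,0,0,0]
}}

```text
time: 2.1
eef_pos: [0.497, -0.3005, 0.2571]
tcp_rot: [0.277, 0.961, -0.001, -0.0]
wrist_force: [0.2, 0.8, 0.2]
opening: 0.996
gripper_force: 0.0
```

```bash
python3 - <<'E'
from h import *
from station import arm
import cv2
s=arm.observe();d=arm.get_image("wrist");print(s["time"],s["eef_pos"],s["dq"]);print(delta(s,[.499,-.3015,.094],Rscan(-.557)*TS))
T=d["T_tool_cam"];print(T)
D["w"]=dict(d);R=Rn.from_quat(s["tcp_rot"]).as_matrix()
Rc=R@T[:3,:3];o=s["eef_pos"]+R@T[:3,3];D["w"]["R"]=Rc.T;D["w"]["t"]=-Rc.T@o
pickle.dump(D["w"],open("w0.pkl","wb"))
img=d["frame"][:,:,::-1].copy()
img=cv2.resize(img,(768,576))
S=Rscan(-.557);C=np.array([.499,-.3015,.105])
for x in(-.065,.065):
  for y in(-.018,.018):
    p=proj(C+S.apply([x,y,.02]),"w");print(p);cv2.circle(img,tuple(int(v) for v in p*1.5),4,(0,0,255),1)
cv2.imwrite("pics/w0.png",img)
E
```

```text
2.1 [ 0.497  -0.3005  0.2571] [ 0.0462 -0.0681  0.0935  0.026   0.0418  0.0391]
[-0.0023  0.0004  0.1631 -0.0012 -0.0003 -0.0034]
[[-0.0005 -0.9656 -0.2601  0.0661]
 [ 1.     -0.0006  0.0006  0.    ]
 [-0.0007 -0.2601  0.9656 -0.1346]
 [ 0.      0.      0.      1.    ]]
[228.4872 108.2694]
[275.7721 108.0809]
[231.8096 264.1085]
[273.6292 263.9701]
```

View pics/w0.png

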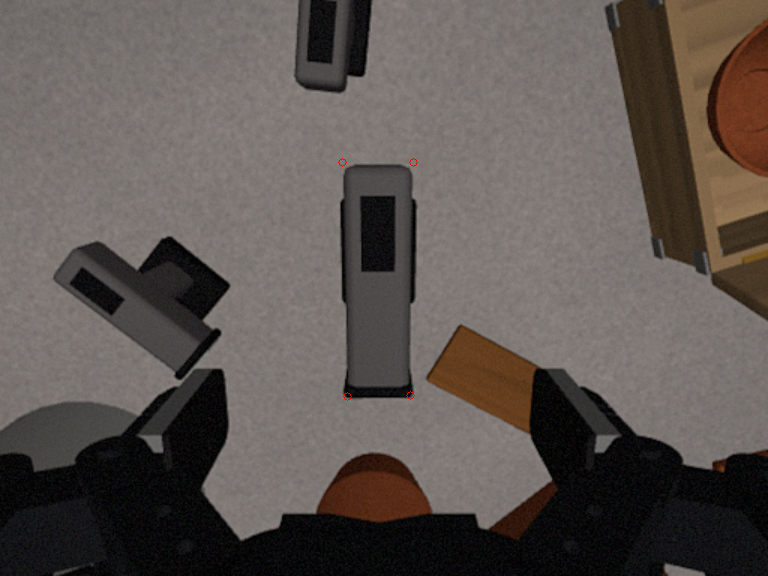

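Call:
{"method": "move_arm", "body": {
  "squeeze": 60,
  "deltas": [0.085,-0.003,0,0.03,0,0,-0.003,0.085,-0.003,0,0.06,0,0,-0.003,0.085,-0.003,0,0.09,0,0,-0.003,0.085,-0.003,0,0.12,0,0,-0.003,0.085,-0.003,0,0.14,0,0,-0.003,0.085,-0.003,0,0.155,0,0,-0.003,0.085,-0.003,0,0.163,0,0,-0.003,0.085,-0.003,0,0.163,0,0,-0.003,0.03,-0.003,0,0.163,0,0,-0.003,0.03,-0.003,0,0.163,0,0,-0.003,0.03,-0.003,0,0.163,0,0,-0.003,0.03,-0.003,0,0.163,0,0,-0.003]
}}

```text
time: 3.15
eef_pos: [0.4987, -0.2976, 0.0976]
tcp_rot: [0.273, 0.962, -0.001, 0.001]
wrist_force: [-1.4, -0.7, 1.4]
opening: 0.449
gripper_force: 0.5
```

Call:
{"method": "move_arm", "body": {
  "deltas": [0.03,0,0,0,0,0,0,0.03,0,0,0,0,0,0,0.03,0,0,0,0,0,0,0.03,0,0,0,0,0,0,0.03,0,0,0,0,0,0,0.03,0,0,0,0,0,0]
}}

```text
time: 3.65
eef_pos: [0.4986, -0.2981, 0.0976]
tcp_rot: [0.273, 0.962, -0.001, 0.001]
wrist_force: [-1.8, -1.6, 5.9]
opening: 0.413
gripper_force: 62.0
```

```bash
python3 - <<'E'
from h import *
from station import arm
s=arm.observe();print(s["time"],s["eef_pos"],s["opening"],s["gripper_force"],s["wrist_force"])
yaw,pit=-.2287,.215
lab=np.array([.6653,-.021,.1823]);lz=np.array([.9511,-.2214,-.2154])
S=Rscan(yaw,pit);print(S.apply([1,0,0]))
C=lab-.176*lz; # barrel ctr
# offset TCP from barrel in scanner frame
S0=Rn.from_quat(s["tcp_rot"])*TS.inv();off=S0.inv().apply(s["eef_pos"]-np.array([.4995,-.3015,.105]));print("off",off)
T=C+S.apply(off);print("T",C,T)
print(delta(s,[.44,-.22,.26],Rscan(-.557)*TS));print(delta(s,T,S*TS))
E
```

```text
3.65 [ 0.4986 -0.2981  0.0976] 0.41344860837532993 62.001954317092896 [-1.7951 -1.5711  5.8994]
[ 0.9515 -0.2215 -0.2133]
off [-0.0026  0.0025 -0.0074]
T [0.4979 0.018  0.2202] [0.4945 0.0213 0.2135]
[ 0.0905  0.0354 -0.1627 -0.0009  0.0024  0.003 ]
[ 0.1713  0.2693 -0.1166  0.0337  0.2153 -0.3242]
```

Call:
{"method": "move_arm", "body": {
  "deltas": [0.03,0,0,-0.015,0,0,0,0.03,0,0,-0.035,0,0,0,0.03,0,0,-0.06,0,0,0,0.03,0.01,0,-0.085,0,0,0,0.03,0.025,0.005,-0.11,0,0,0,0.03,0.04,0.01,-0.135,0,0,0,0.03,0.055,0.02,-0.155,0,0,0,0.03,0.07,0.03,-0.16,0,0,0,0.03,0.08,0.035,-0.163,0,0,0,0.03,0.088,0.035,-0.163,0,0,0,0.03,0.09,0.035,-0.163,0,0,0,0.03,0.09,0.035,-0.163,0,0,0]
}}

```text
time: 4.65
eef_pos: [0.4393, -0.2197, 0.2583]
tcp_rot: [0.273, 0.962, 0.0, -0.001]
wrist_force: [-0.3, -0.5, -3.3]
opening: 0.414
gripper_force: 61.2
```

```bash
python3 - <<'E'
from h import *
from station import arm
s=arm.observe();print(s["time"],s["eef_pos"],s["opening"],s["gripper_force"],s["wrist_force"],s["torque"])
print(delta(s,[.4955,.018,.2135],Rscan(-.2287,.215)*TS))
E
```

```text
4.65 [ 0.4393 -0.2197  0.2583] 0.41412019191584953 61.2071692943573 [-0.3316 -0.5158 -3.2725] [ 0.0043  0.03   -0.0014]
[ 0.0771  0.2318  0.045   0.0353  0.2113 -0.3238]
```

Call:
{"method": "move_arm", "body": {
  "deltas": [0.03,0.005,0.015,0,0.003,0.02,-0.03,0.03,0.01,0.035,0,0.006,0.04,-0.06,0.03,0.018,0.06,0,0.009,0.06,-0.09,0.03,0.026,0.085,0,0.012,0.08,-0.12,0.03,0.034,0.11,0.005,0.016,0.1,-0.155,0.03,0.042,0.135,0.01,0.02,0.12,-0.19,0.03,0.05,0.16,0.018,0.024,0.145,-0.225,0.03,0.058,0.185,0.026,0.028,0.17,-0.26,0.03,0.066,0.205,0.034,0.031,0.19,-0.29,0.03,0.072,0.22,0.04,0.034,0.205,-0.31,0.03,0.076,0.229,0.044,0.035,0.21,-0.32,0.03,0.077,0.232,0.045,0.035,0.211,-0.323]
}}

```text
time: 5.65
eef_pos: [0.4966, 0.0189, 0.2124]
tcp_rot: [0.113, 0.988, 0.012, -0.107]
wrist_force: [0.5, -0.7, -2.4]
opening: 0.414
gripper_force: 61.1
```

```bash
python3 - <<'E'
from h import *
from station import arm
import cv2
s=arm.observe();print(s["time"],s["eef_pos"])
print(delta(s,[.4955,.018,.2135],Rscan(-.2287,.215)*TS))
out=[]
for n in("scene","top"):
    d=arm.get_image(n);pickle.dump(d,open(n+"1.pkl","wb"))
    im=d["frame"][:,:,::-1]
    im=im[130:250,190:360] if n=="scene" else im[90:240,180:320]
    out.append(cv2.resize(im,(400,int(400*im.shape[0]/im.shape[1])),interpolation=cv2.INTER_CUBIC))
h=max(o.shape[0] for o in out)
cv2.imwrite("pics/read.png",np.hstack([cv2.copyMakeBorder(o,0,h-o.shape[0],0,0,0) for o in out]))
E
```

```text
5.65 [0.4966 0.0189 0.2124]
[ 0.0011 -0.0011 -0.0008 -0.0003 -0.0009  0.0005]
```

View pics/read.png

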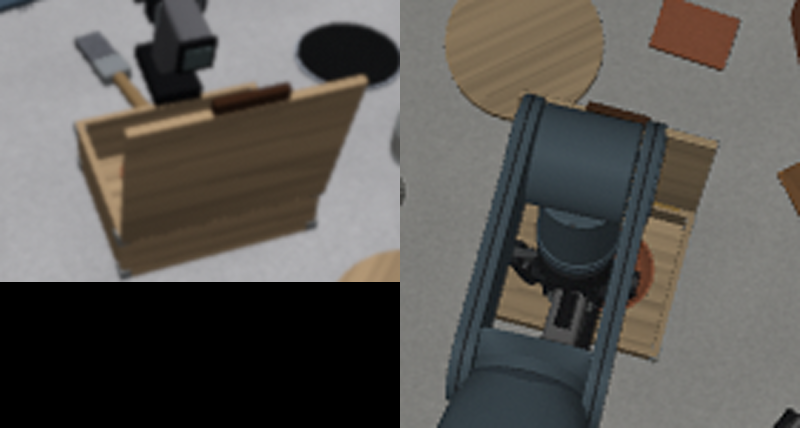

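```bash
python3 - <<'E'
from h import *
from station import arm
s=arm.observe();S=Rn.from_quat(s["tcp_rot"])*TS.inv()
C=s["eef_pos"]-S.apply([-.0026,0,-.0074])
L=C+S.apply([.066,0,0]);print(L,proj(L,"scene"),"obs",(274.2,152.1));F=C+S.apply([.176,0,0]);print("focus",F,"lab .6653 -.021 .1823")
E
```

```text
[0.5635 0.002  0.2063] [273.4965 154.1014] obs (274.2, 152.1)
focus [ 0.6682 -0.0225  0.1829] lab .6653 -.021 .1823
```

Call:
{"method": "move_arm", "body": {
  "deltas": [0.03,0,0,0,0,0,0,0.03,0,0,0,0,0,0,0.03,0,0,0,0,0,0,0.03,0,0,0,0,0,0,0.03,0,0,0,0,0,0,0.03,0,0,0,0,0,0,0.03,0,0,0,0,0,0,0.03,0,0,0,0,0,0,0.03,0,0,0,0,0,0,0.03,0,0,0,0,0,0,0.03,0,0,0,0,0,0,0.03,0,0,0,0,0,0]
}}

```text
time: 6.75
eef_pos: [0.4966, 0.0179, 0.2143]
tcp_rot: [0.114, 0.988, 0.012, -0.106]
wrist_force: [0.6, -0.1, -2.9]
opening: 0.416
gripper_force: 61.2
```

Call:
{"method": "move_arm", "body": {
  "deltas": [0.03,0,0,0,0,0,0,0.03,0,0,0,0,0,0,0.03,0,0,0,0,0,0,0.03,0,0,0,0,0,0,0.03,0,0,0,0,0,0,0.03,0,0,0,0,0,0,0.03,0,0,0,0,0,0,0.03,0,0,0,0,0,0,0.03,0,0,0,0,0,0,0.03,0,0,0,0,0,0]
}}

```text
time: 7.58
eef_pos: [0.4966, 0.0179, 0.2143]
tcp_rot: [0.114, 0.988, 0.012, -0.106]
wrist_force: [0.8, 0.1, -2.0]
opening: 0.409
gripper_force: 61.2
```

```bash
python3 - <<'E'
from h import *
from station import arm
import cv2,itertools
s=arm.observe();d=arm.get_image("scene");D["scene"]=d
im=cv2.resize(d["frame"][:,:,::-1][128:200,225:321],None,fx=8,fy=8,interpolation=cv2.INTER_CUBIC)
im=cv2.convertScaleAbs(im,alpha=1.5)
S=Rn.from_quat(s["tcp_rot"])*TS.inv();C=s["eef_pos"]-S.apply([-.0026,0,-.0074])
def box(c,h):
  v=[np.array(c)+np.array(h)*k for k in itertools.product((-1,1),repeat=3)]
  for a,b in itertools.combinations(range(8),2):
    if bin(a^b).count("1")==1:
      p=[tuple(int(u) for u in (proj(C+S.apply(v[i]),"scene")-[225,128]+.5)*8) for i in(a,b)];cv2.line(im,*p,(0,0,255),1)
box([0,0,0],[.065,.018,.02]);box([0,0,-.095],[.04,.028,.01])
cv2.imwrite("pics/ov.png",im)
E
```

```text
(no output)
```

View pics/ov.png

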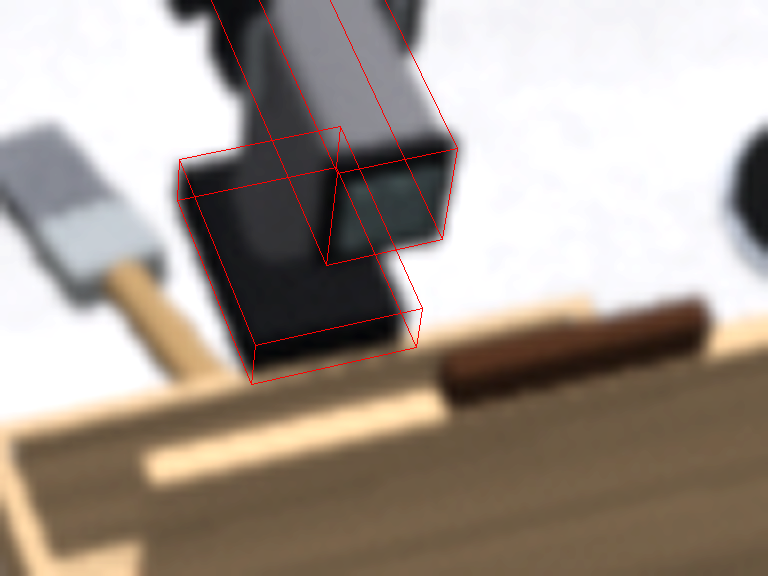

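```bash
python3 - <<'E'
from h import *
from station import arm
s=arm.observe()
for p in([.47,.15,.245],[.4515,.3237,.20]):print(delta(s,p,Rscan(.35 if p[1]>.2 else .06,0 if p[1]>.2 else .1)*TS))
E
```

```text
[ 0.0611  0.1226 -0.0183  0.0447 -0.1123 -0.2862]
[ 0.1079  0.2876  0.0378  0.0612 -0.2072 -0.5774]
```

Call:
{"method": "move_arm", "body": {
  "deltas": [0.03,0.012,0.012,-0.006,0.008,-0.02,-0.04,0.03,0.024,0.034,-0.012,0.016,-0.04,-0.09,0.03,0.036,0.06,-0.018,0.026,-0.065,-0.15,0.03,0.05,0.092,-0.02,0.036,-0.09,-0.22,0.03,0.061,0.123,-0.018,0.045,-0.112,-0.286,0.03,0.07,0.155,-0.01,0.049,-0.132,-0.35,0.03,0.078,0.187,0.002,0.053,-0.15,-0.41,0.03,0.086,0.219,0.014,0.056,-0.168,-0.465,0.03,0.094,0.247,0.024,0.059,-0.183,-0.515,0.03,0.102,0.27,0.032,0.061,-0.196,-0.55,0.03,0.107,0.284,0.037,0.061,-0.205,-0.572,0.03,0.108,0.288,0.038,0.061,-0.207,-0.577]
}}

```text
time: 8.63
eef_pos: [0.4496, 0.3264, 0.1988]
tcp_rot: [-0.176, 0.984, 0.0, -0.001]
wrist_force: [0.4, 0.3, -2.4]
opening: 0.411
gripper_force: 61.1
```

```bash
python3 - <<'E'
from h import *
from station import arm
s=arm.observe();print(s["time"],s["eef_pos"],s["gripper_force"])
print(delta(s,[.4515,.3237,.1085],Rscan(.35)*TS))
E
```

```text
8.6333 [0.4496 0.3264 0.1988] 61.13804340362549
[-0.001  -0.0033  0.0903  0.0011 -0.0017  0.0036]
```

Descend to just above contact, then look before releasing.

Call:
{"method": "move_arm", "body": {
  "deltas": [0.03,0,0,0.015,0,0,0,0.03,0,0,0.035,0,0,0,0.03,0,-0.001,0.055,0,0,0,0.03,0,-0.001,0.07,0,0,0,0.03,0,-0.001,0.08,0,0,0,0.03,0,-0.001,0.085,0,0,0,0.03,0,-0.001,0.087,0,0,0,0.03,0,-0.001,0.088,0,0,0,0.03,0,-0.001,0.088,0,0,0,0.03,0,-0.001,0.088,0,0,0]
}}

```text
time: 9.47
eef_pos: [0.4524, 0.3234, 0.1128]
tcp_rot: [-0.174, 0.985, 0.0, 0.001]
wrist_force: [1.3, 0.2, -2.5]
opening: 0.415
gripper_force: 61.2
```

```bash
python3 - <<'E'
from h import *
from station import arm
import cv2,itertools
s=arm.observe();print(s["time"],s["eef_pos"],s["wrist_force"]);d=arm.get_image("scene");D["scene"]=d
x0,y0=290,100
im=cv2.resize(d["frame"][:,:,::-1][y0:y0+75,x0:x0+100],None,fx=8,fy=8,interpolation=cv2.INTER_CUBIC)
im=cv2.convertScaleAbs(im,alpha=1.5)
q=lambda X:tuple(int(u) for u in (proj(X,"scene")-[x0,y0]+.5)*8)
S=Rn.from_quat(s["tcp_rot"])*TS.inv();C=s["eef_pos"]-S.apply([-.0026,0,-.0074])
def box(c,h):
  v=[np.array(c)+np.array(h)*k for k in itertools.product((-1,1),repeat=3)]
  for a,b in itertools.combinations(range(8),2):
    if bin(a^b).count("1")==1: cv2.line(im,q(C+S.apply(v[a])),q(C+S.apply(v[b])),(0,0,255),1)
box([0,0,0],[.065,.018,.02]);box([0,0,-.095],[.04,.028,.01])
a=np.linspace(0,2*np.pi,60)
cv2.polylines(im,[np.array([q([.454+.07*np.cos(t),.3245+.07*np.sin(t),.01]) for t in a])],True,(0,255,0),1)
cv2.imwrite("pics/pl.png",im)
E
```

```text
9.4667 [0.4524 0.3234 0.1128] [ 1.3296  0.2267 -2.5264]
```

View pics/pl.png

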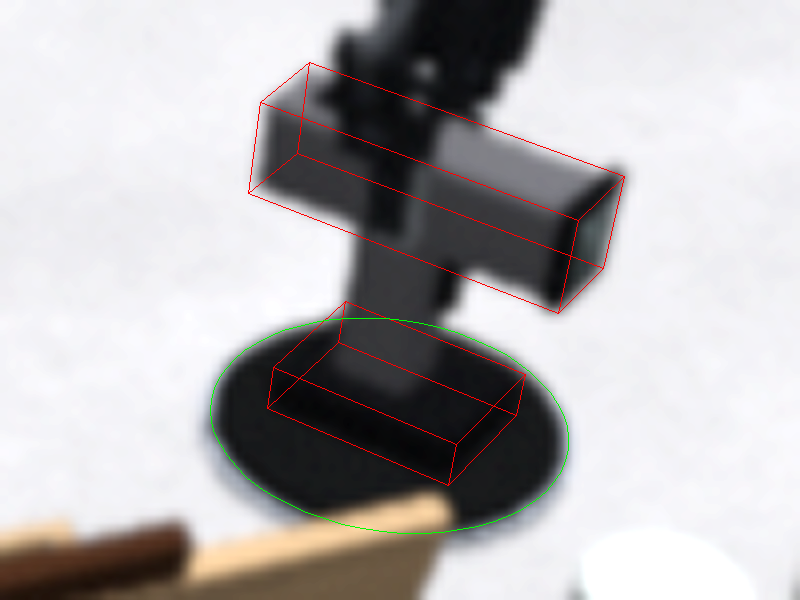

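Call:
{"method": "move_arm", "body": {
  "deltas": [0.03,0,0,0.001,0,0,0,0.03,0,0,0.002,0,0,0,0.03,0,0,0.003,0,0,0,0.03,0,0,0.004,0,0,0,0.03,0,0,0.004,0,0,0,0.03,0,0,0.004,0,0,0]
}}

```text
time: 10.02
eef_pos: [0.4518, 0.3232, 0.1078]
tcp_rot: [-0.174, 0.985, 0.0, -0.0]
wrist_force: [-0.6, 0.2, -2.5]
opening: 0.412
gripper_force: 61.2
```

Call:
{"method": "move_arm", "body": {
  "deltas": [0.03,0,0,0.001,0,0,0,0.03,0,0,0.001,0,0,0,0.03,0,0,0.002,0,0,0,0.03,0,0,0.002,0,0,0]
}}

```text
time: 10.35
eef_pos: [0.452, 0.3232, 0.1075]
tcp_rot: [-0.174, 0.985, 0.0, 0.0]
wrist_force: [-3.0, -2.8, 11.4]
opening: 0.416
gripper_force: 61.6
```

Call:
{"method": "move_arm", "body": {
  "deltas": [0.05,0,0,0,0,0,0,0.06,0,0,0,0,0,0,0.07,0,0,0,0,0,0,0.085,0,0,0,0,0,0,0.085,0,0,0,0,0,0,0.085,0,0,0,0,0,0,0.085,0,0,0,0,0,0,0.085,0,0,-0.01,0,0,0,0.085,0,0,-0.03,0,0,0,0.085,0,0,-0.06,0,0,0,0.085,0,0,-0.09,0,0,0,0.085,0,0,-0.12,0,0,0]
}}

```text
time: 11.35
eef_pos: [0.4515, 0.3231, 0.2278]
tcp_rot: [-0.174, 0.985, 0.0, -0.0]
wrist_force: [1.3, 0.3, -0.4]
opening: 0.995
gripper_force: 0.0
```

```bash
python3 - <<'E'
from h import *
from station import arm
import cv2,itertools
s=arm.observe();print(s["time"],s["eef_pos"],s["wrist_force"],s["opening"]);o=[]
for n,x0,y0 in(("scene",300,110),("top",120,170)):
    im=arm.get_image(n)["frame"][:,:,::-1][y0:y0+75,x0:x0+75]
    o.append(cv2.convertScaleAbs(cv2.resize(im,(400,400),interpolation=cv2.INTER_CUBIC),alpha=1.6))
cv2.imwrite("pics/rel.png",np.hstack(o))
E
```

```text
11.35 [0.4515 0.3231 0.2278] [ 1.2783  0.302  -0.3523] 0.9953559379517017
```

View pics/rel.png

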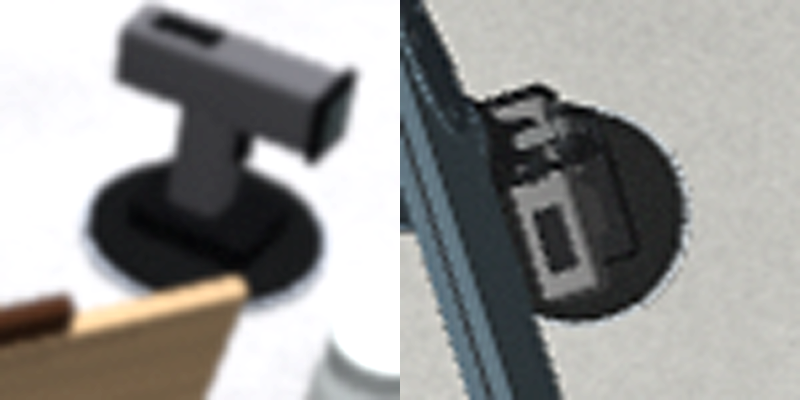

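```bash
python3 - <<'E'
from h import *
from station import arm
s=arm.observe()
for p,y in(([.4515,.3231,.34],.35),([.60,.17,.34],.06),([.732,-.037,.34],-.2287)):print(delta(s,p,Rscan(y)*TS))
E
```

```text
[ 0.0022 -0.0002 -0.1076  0.001   0.0112 -0.0002]
[-0.0848 -0.1949 -0.1069  0.0027  0.011   0.2898]
[-0.1379 -0.4346 -0.1065  0.0043  0.0106  0.5785]
```

Call:
{"method": "move_arm", "body": {
  "deltas": [0,0,0,-0.04,0,0,0,0,0,0,-0.08,0,0,0,0,0,0,-0.11,0,0,0,0,-0.01,-0.03,-0.11,0,0,0.05,0,-0.025,-0.06,-0.11,0,0,0.1,0,-0.04,-0.095,-0.11,0,0,0.15,0,-0.055,-0.13,-0.11,0,0,0.2,0,-0.07,-0.165,-0.11,0,0,0.25,0,-0.085,-0.195,-0.11,0,0,0.29,0,-0.095,-0.23,-0.11,0,0,0.33,0,-0.102,-0.265,-0.11,0,0,0.37,0,-0.11,-0.3,-0.11,0,0,0.41]
}}

```text
time: 12.45
eef_pos: [0.6585, 0.0775, 0.3354]
tcp_rot: [0.031, 1.0, 0.0, -0.001]
wrist_force: [0.3, 1.8, 0.3]
opening: 0.001
gripper_force: 0.0
```

```bash
python3 - <<'E'
from h import *
from station import arm
s=arm.observe();print(s["time"],s["eef_pos"])
for z in(.34,.235):print(delta(s,[.732,-.037,z],Rscan(-.2287)*TS))
E
```

```text
12.45 [0.6585 0.0775 0.3354]
[-0.0805 -0.1097 -0.0047  0.0001 -0.0011  0.1665]
[-0.0806 -0.1097  0.1003  0.0001 -0.0011  0.1665]
```

Call:
{"method": "move_arm", "body": {
  "deltas": [0,-0.02,-0.025,0,0,0,0.04,0,-0.04,-0.05,0,0,0,0.08,0,-0.055,-0.075,0,0,0,0.12,0,-0.07,-0.095,0,0,0,0.15,0,-0.08,-0.11,0,0,0,0.166,0,-0.08,-0.11,0,0,0,0.166,0,-0.08,-0.11,0.02,0,0,0.166,0,-0.08,-0.11,0.045,0,0,0.166,0,-0.08,-0.11,0.07,0,0,0.166,0,-0.08,-0.11,0.09,0,0,0.166,0,-0.08,-0.11,0.1,0,0,0.166,0,-0.08,-0.11,0.1,0,0,0.166]
}}

```text
time: 13.45
eef_pos: [0.7294, -0.0347, 0.2324]
tcp_rot: [0.113, 0.994, 0.0, -0.003]
wrist_force: [0.5, 0.5, -0.9]
opening: -0.001
gripper_force: 0.0
```

```bash
python3 - <<'E'
from h import *
from station import arm
s=arm.observe();print(s["time"],s["eef_pos"],s["wrist_force"])
# arc plan: fingertip centre on outer face at r, tip 8mm below TCP, finger half-thickness 11
X=np.array([np.cos(-.2287),np.sin(-.2287),0]);H=np.array([.6411,-.0153,.07]);Z=np.array([0,0,1])
R=Rn.from_quat(s["tcp_rot"])
print("u",(s["eef_pos"]-H)@X)
for q in np.arange(1.5,-.01,-.15):
    r=.165;P=H+r*(-np.cos(q)*X+np.sin(q)*Z)+.010*(np.cos(q)*Z+np.sin(q)*X)
    T=P+X*.011*np.sin(q)+Z*.008
    print(round(q,2),(T-H)@X,T[2],R.inv().apply(T-s["eef_pos"]))
E
```

```text
13.45 [ 0.7294 -0.0347  0.2324] [ 0.4792  0.4911 -0.8928]
u 0.09041700777477064
1.5 0.009275756443514204 0.24329404480634603 [ 0.0812 -0.0009 -0.0104]
1.35 -0.015645912855992 0.24118442091232917 [ 0.1061 -0.0009 -0.0081]
1.2 -0.04021620868333927 0.2354100267293591 [ 0.1307 -0.0008 -0.0022]
1.05 -0.06388333516466059 0.2261005427019301 [ 0.1543 -0.0007  0.0073]
0.9 -0.08611577966248254 0.21346503977124145 [ 0.1764 -0.0006  0.02  ]
0.75 -0.10641424940369036 0.1977872840925884 [ 0.1966 -0.0006  0.0359]
0.6 -0.1243228845188011 0.1794193642592777 [ 0.2144 -0.0005  0.0543]
0.45 -0.1394394956718558 0.15877378415187987 [ 0.2294 -0.0005  0.0751]
0.3 -0.15142459636583677 0.13631419899037722 [ 0.2412 -0.0005  0.0976]
0.15 -0.1600090270775013 0.11254500263750442 [ 0.2497 -0.0004  0.1214]
0.0 -0.165 0.08800000000000016 [ 0.2545 -0.0004  0.146 ]
```

Call:
{"method": "move_arm", "body": {
  "deltas": [0,0.01,0,0,0,0,0,0,0.022,0,0,0,0,0,0,0.034,0,0,0,0,0,0,0.045,0,0,0,0,0,0,0.056,0,0,0,0,0,0,0.067,0,0,0,0,0,0,0.078,0,0,0,0,0,0,0.089,0,0,0,0,0,0,0.1,0,0,0,0,0,0,0.111,0,0,0,0,0,0,0.121,0,0,0,0,0,0,0.131,0,0,0,0,0]
}}

```text
time: 14.45
eef_pos: [0.6044, -0.0061, 0.2382]
tcp_rot: [0.113, 0.994, -0.0, 0.002]
wrist_force: [2.4, -0.7, -0.8]
opening: -0.001
gripper_force: 0.9
```

```bash
python3 - <<'E'
from h import *
from station import arm
import cv2
s=arm.observe();print(s["time"],s["eef_pos"],s["wrist_force"])
im=arm.get_image("scene")["frame"][:,:,::-1][80:260,180:420]
cv2.imwrite("pics/lid.png",cv2.resize(im,(800,600),interpolation=cv2.INTER_CUBIC))
X=np.array([np.cos(-.2287),np.sin(-.2287),0]);H=np.array([.6411,-.0153,.07]);Z=np.array([0,0,1])
R=Rn.from_quat(s["tcp_rot"])
for q in np.arange(1.2,-.01,-.12):
    r=.165;P=H+r*(-np.cos(q)*X+np.sin(q)*Z)+.010*(np.cos(q)*Z+np.sin(q)*X)
    T=P+X*.011*np.sin(q)+Z*.008
    print(round(q,2),R.inv().apply(T-s["eef_pos"]))
E
```

```text
14.45 [ 0.6044 -0.0061  0.2382] [ 2.4221 -0.7189 -0.7955]
1.2 [ 0.0024 -0.0006  0.0028]
1.08 [ 0.0215 -0.0006  0.0099]
0.96 [ 0.0397 -0.0005  0.0191]
0.84 [ 0.0568 -0.0005  0.0304]
0.72 [ 0.0726 -0.0005  0.0435]
0.6 [ 0.0868 -0.0004  0.0584]
0.48 [ 0.0992 -0.0004  0.0747]
0.36 [ 0.1097 -0.0004  0.0922]
0.24 [ 0.118  -0.0004  0.1107]
0.12 [ 0.1241 -0.0004  0.1299]
0.0 [ 0.1279 -0.0004  0.1496]
```

View pics/lid.png

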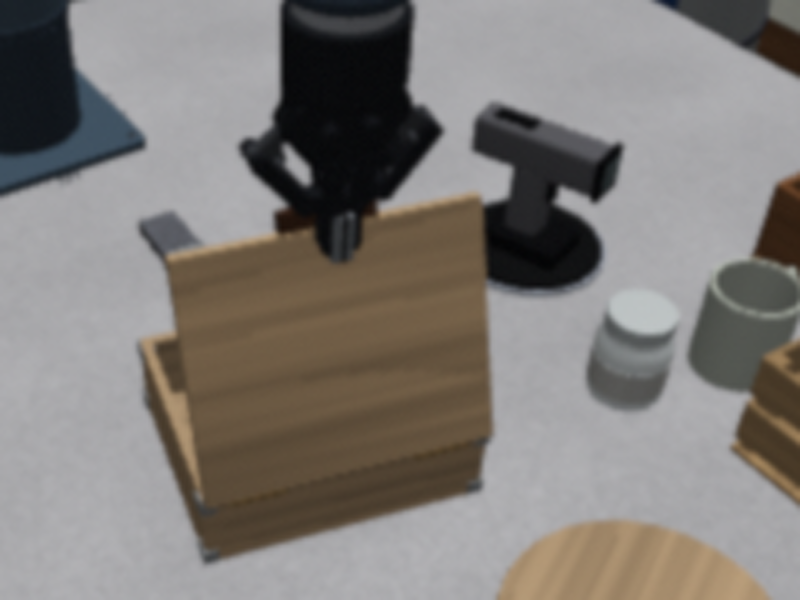

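Call:
{"method": "move_arm", "body": {
  "deltas": [0,0.012,0,0.006,0,0,0,0,0.022,0,0.01,0,0,0,0,0.031,0,0.015,0,0,0,0,0.04,0,0.02,0,0,0,0,0.049,0,0.026,0,0,0,0,0.057,0,0.032,0,0,0,0,0.065,0,0.038,0,0,0,0,0.073,0,0.045,0,0,0,0,0.08,0,0.052,0,0,0,0,0.087,0,0.06,0,0,0,0,0.093,0,0.068,0,0,0,0,0.099,0,0.076,0,0,0]
}}

```text
time: 15.5
eef_pos: [0.508, 0.016, 0.1607]
tcp_rot: [0.113, 0.994, -0.0, 0.002]
wrist_force: [1.8, 0.0, -0.1]
opening: 0.002
gripper_force: 0.5
```

```bash
python3 - <<'E'
from h import *
from station import arm
s=arm.observe();print(s["time"],s["eef_pos"],s["wrist_force"])
X=np.array([np.cos(-.2287),np.sin(-.2287),0]);H=np.array([.6411,-.0153,.07]);Z=np.array([0,0,1])
R=Rn.from_quat(s["tcp_rot"])
for q in np.arange(.48,-.01,-.12):
    r=.165;P=H+r*(-np.cos(q)*X+np.sin(q)*Z)+.010*(np.cos(q)*Z+np.sin(q)*X)
    T=P+X*.011*np.sin(q)+Z*.008
    print(round(q,2),R.inv().apply(T-s["eef_pos"]))
E
```

```text
15.5 [0.508  0.016  0.1607] [ 1.7964  0.0205 -0.1346]
0.48 [-0.0001 -0.0003 -0.0023]
0.36 [ 0.0104 -0.0003  0.0152]
0.24 [ 0.0187 -0.0003  0.0337]
0.12 [ 0.0248 -0.0003  0.053 ]
0.0 [ 0.0285 -0.0003  0.0727]
```

Call:
{"method": "move_arm", "body": {
  "deltas": [0,0.005,0,0.008,0,0,0,0,0.01,0,0.016,0,0,0,0,0.014,0,0.024,0,0,0,0,0.018,0,0.032,0,0,0,0,0.021,0,0.04,0,0,0,0,0.023,0,0.048,0,0,0,0,0.025,0,0.055,0,0,0,0,0.026,0,0.061,0,0,0,0,0.027,0,0.066,0,0,0,0,0.027,0,0.069,0,0,0,0,0.027,0,0.071,0,0,0,0,0.027,0,0.071,0,0,0]
}}

```text
time: 16.5
eef_pos: [0.4804, 0.0222, 0.0884]
tcp_rot: [0.113, 0.994, 0.0, -0.001]
wrist_force: [-0.1, -0.5, -1.2]
opening: 0.002
gripper_force: 0.0
```

Call:
{"method": "move_arm", "body": {
  "deltas": [0,0,0,0.002,0,0,0,0,0,0,0.003,0,0,0,0,0,0,0.004,0,0,0,0,0,0,0.004,0,0,0,0,0,0,0.004,0,0,0]
}}

```text
time: 16.92
eef_pos: [0.4809, 0.0221, 0.0877]
tcp_rot: [0.113, 0.994, -0.0, 0.001]
wrist_force: [-9.5, 1.6, 26.9]
opening: 0.0
gripper_force: 13.6
```

Call:
{"method": "move_arm", "body": {
  "deltas": [0,0,0,-0.01,0,0,0,0,0,0,-0.03,0,0,0,0,0,0,-0.06,0,0,0,0,0,0,-0.1,0,0,0,0,0.03,0,-0.13,0,0,0,0,0.06,0,-0.15,0,0,0,0,0.08,0,-0.15,0,0,0,0,0.08,0,-0.15,0,0,0,0,0.08,0,-0.15,0,0,0]
}}

```text
time: 17.67
eef_pos: [0.4024, 0.0402, 0.2356]
tcp_rot: [0.113, 0.994, 0.0, 0.001]
wrist_force: [0.5, 0.0, -0.1]
opening: 0.003
gripper_force: 0.0
```

```bash
python3 - <<'E'
from h import *
from station import arm
import cv2
im=arm.get_image("scene")["frame"][:,:,::-1][80:260,180:420]
cv2.imwrite("pics/end.png",cv2.resize(im,(800,600),interpolation=cv2.INTER_CUBIC))
E
```

```text
(no output)
```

View pics/end.png

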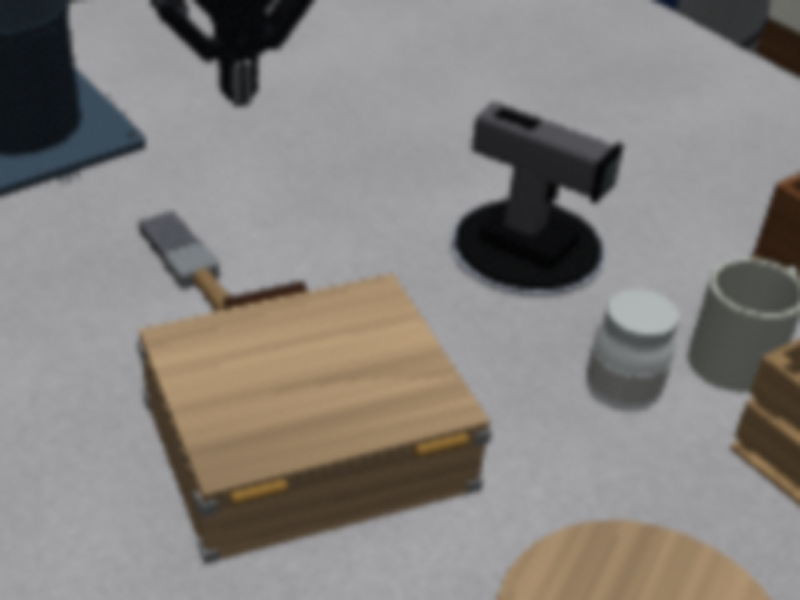

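The lid is shut flat, the scanner stands upright on the pad, and the arm is clear of everything.

```bash
python3 -c "
from station import arm
print(arm.hand_in())"
```

```text
the job is handed in; nothing more can be done
None
```

The job is handed in with no verdict returned: I aimed the scanner at the label and held it still for about 1.8 s, stood it near the middle of the charging pad and let go, then shut the lid fully; I did not touch the bowl, mug or vase.

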